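# Release a bottle from a ratchet clamp

## Robot

A 7-joint arm with a two-finger parallel gripper is mounted at the origin on a cart in front of the work surface, level with it; the furniture and walls round the work are solid. World frame = base frame: x ahead of the robot, y to its left, z up, the work surface at z = 0. Lengths are in m, angles in degrees, forces in N, time in s.
With the tool pointing down it reaches from about 0.35 to 0.9 m from the base axis. Payload 19.9 kg.
Tool frame: the origin (TCP) lies midway between the tips of the shut fingers; the grasp point (between the pads) lies 19 mm behind it (bot.pinch_z is the distance from the TCP to the grasp point, in m); z points along the fingers, y is the line along which they close (so a half turn about z gives the same grasp; the last joint's range is limited). The gripper opens to 94 mm and grips with 3 to 60 N. Pads are 16 mm wide; open, the fingers measure 119 mm over their backs; the gripper's body (75 mm by 177 mm) begins 78 mm behind the grasp point.
Start: joints at [73.711, 23.915, -0.59, 92.452, 0.269, 63.638, -3.037], TCP at [0.15, -0.607, 0.17] pointing down, gripper open.
Joint ranges: [-161.28, 161.28], [-22.2, 115.67], [-73.04, 71.86], [3.21, 147.25], [-68.34, 248.33], [10.77, 114.83], [-161.83, 161.83]. Speed limits (degrees/s): [108.29, 108.29, 136.94, 136.94, 172.46, 172.46, 172.46].

## Interface

Orientations are given as [roll, pitch, yaw] about the fixed x, y, z axes, in that order (R = Rz(yaw) Ry(pitch) Rx(roll)).
In Python, from rig import bot, get_image, order gives the robot as it stands. The module is installed in compiled form; this text tells all that it offers.
- The arm moves only by the shell command python3 -m handwheel 'ROWS'. ROWS is a JSON object of lists of equal length, an entry for each row: "angular": the turn, a rotation vector about the tool's x, y, z in degrees, a list of three; "offset": the shift along the tool's x, y, z in units of 30 mm (1.0 is 30 mm), a list of three; "gripper": the gripper command: -1 is shut, 1 is fully open, values between are in proportion. A call has 1 to 5 rows; each row shifts and turns the commanded pose from where the row before left it, along the tool's axes as they then stand; what a row does not reach is not made up. A row lasts 1/10 s, in which the tool goes at most 50 mm and 8.59 degrees, less where a joint would pass 70% of its speed; a pose out of reach is approached as far as the arm can. A call is refused whole if a number of a shift passes 1 or a number of a turn 8.59, either way. A call with a gripper value outside its range is refused whole. The fingers move at their own pace and stop on an object; the grip force is fixed at half the most. Time passes only in rows, so rows that do not move let the fingers close. It gives the time, the measured TCP pose, the force, the opening and the grip force at its end, in the units of the state.
- bot.get_state(): the state, without advancing time (a new reading comes with each control period).
- get_image(name): name is "scene" or "top" or "wrist"; returns a dict with "image" (480x640x3 uint8, blue, green, red), "mtx" (3x3 intrinsics, pixels), "R" (3x3) and "t" (3): a world point X has camera coordinates R X + t. Camera axes: x right, y down, z forward; pixel columns grow to the right and rows downward; lengths in m; the calibration is good to about 2 mm. A picture is of the moment at which its call begins. There is no depth.
- order.hand_in(): hands the job in; it is judged then, once.
The state is a dict: "clock": time; "joints": joint angles; "joint_velocities": joint speeds; "tau": joint torques, N m; "position": TCP position; "tool_rot": TCP orientation; "ft_force": force on the tool from outside, world axes, zero at the start; "ft_torque": the same for the moment, N m; "opening": opening from 0.0 (shut) to 1.0 (fully open); "finger_force": force on a finger pad.
Only numpy, scipy, OpenCV 4.12 (cv2) and the standard library are available. Lean on these libraries where they do the work, as an engineer would, in place of code of your own. Each camera call takes 0.05 s, during which the arm holds its last target. There are 200 camera calls.

## Task

Free the plum ink bottle from the ratchet clamp: press the orange thumb lever down, never with more than about 20 N, until the sprung pawl lifts off the ratchet wheel, and keep it down until the red jaw has run all the way back. Let the lever come up again, then lift the bottle out of the clamp and stand it upright in the middle of the steel drip tray, setting it down before letting go. Do not pull the bottle out while it is still clamped, keep it upright, and leave the teal bottle, the red tape and the blue marker where they are.

Things in the scene. Friction and masses are not known exactly. Their poses are not given: they have to be found in the camera images.
- clamp: Ratchet bottle clamp fixed to the table: grey base plate 150 x 250 x 12 mm, blue fence at +y, red jaw in the middle, blue gear housing (to 92 mm high) at -y with a steel ratchet wheel, dark pawl and orange thumb lever on its front (-x). Origin: underside, below the bottle's axis; y is the clamping line. Fence and jaw top at 64 mm. The lever pad lies at x -69, y -201 mm in its frame.
- lever_pad (a point): Middle of the top of the orange thumb lever's 28 x 28 mm pad, 97.5 mm above the table with the lever up; press it straight down. It swings 60 mm from the pin at point pawl_pin, goes down 44 mm at most (35 mm is enough) and shifts sideways under 5 mm. The housing begins 36 mm away towards the clamp's +y and 27 mm towards +x.
- pawl_pin (a point): Steel pin along the clamp's x, 77 mm above the table, on which lever and pawl turn. Pressing the pad first takes up unknown free play (0 to 21 mm at the pad, at 1 to 1.5 N). Then a screw on the lever meets the pawl's tail and the force rises from about 3 N by 1.8 N per mm. After about 6 mm more, at 11 to 15 N, the pawl leaves the tooth and the jaw starts; 2 to 3 mm further holds it safely clear.
- lever (a joint): Angle of the thumb lever in rad: 0 up at rest, grows as it is pressed, end stop 0.75. A spring returns it to 0 when let go. A force of more than 24 N on it bends it and fails the task.
- jaw (a joint): Travel of the red jaw in m: 0 clamped, 0.024 fully back at its end stop, along the clamp's -y. With the pawl held clear a spring and damper run it back in about 2 s. If the lever comes up early, the pawl drops into the next tooth (one every 0.006 m) and the jaw stops there; the lever can be pressed again.
- plum_bottle: Ink bottle, white with plum bands and a ribbed white cap, 60 mm across, 110 mm tall, 0.2 to 0.42 kg. Origin: centre of its underside, z up. The cap, 46 mm across, spans 90 to 108 mm above the origin and is where to grip it from above, in any direction. At first it stands on the base plate, 12 mm above the table, squeezed between fence and jaw with 9 to 15 N.
- drip_tray: Shallow square steel drip tray, 130 x 130 x 14 mm, walls and floor 3 mm, fixed to the table, open at the top. Origin: centre of its underside; the floor on which the bottle is to stand is 3 mm above it.
- teal_bottle: Bystander: loose ink bottle with a teal band and black cap, 68 mm across, 88 mm tall; origin at the centre of its underside.
- red_tape: Bystander: loose roll of red tape lying flat, 84 mm across, 26 mm high; origin at the centre of its underside.
- blue_marker: Bystander: loose blue marker pen lying along its y axis, 127 mm long, 16 mm high; origin at the centre of its underside.
Things that resemble listed ones, but are neither listed nor needed, are in the scene too. What is shaped like the plum_bottle but purple or yellow is not meant.

How it is judged (in metres and radians):
On the way, in this order (a step that is already met when the one before it is completed fails the run):
1. the jaw has run all the way back (value of joint jaw above 0.0225 m), for 0.1 s.
2. the bottle is lifted out of the clamp with the lever back up (height (world z) of plum_bottle above 0.05 m and value of joint lever below 0.1 rad), for 0.1 s.
3. the bottle stands in the tray while still held (z of plum_bottle in the frame of drip_tray below 0.011 m and horizontal distance between plum_bottle and drip_tray below 0.03 m and contact force between the fingers and plum_bottle above 0.3 N), for 0.02 s.
At the end, for the whole second after the job is handed in: The plum bottle stands upright (within 6 degrees) and still on the floor of the drip tray, its axis within 30 mm of the tray's centre; the jaw is fully back (within 1.5 mm) and the thumb lever is up (within 0.1 rad) (horizontal distance between plum_bottle and drip_tray below 0.03 m and z of plum_bottle in the frame of drip_tray below 0.007 m and angle between plum_bottle's own z axis and vertical below 0.1 rad and linear speed of plum_bottle below 0.02 m/s and value of joint jaw above 0.0225 m and value of joint lever below 0.1 rad); the robot touches nothing.
It fails at once if more than 24 N on the thumb lever (contact force between any of the fingers, the arm and lever above 24 N).
It fails at once if the bottle pulled up while the jaw still clamps it (height (world z) of plum_bottle above 0.022 m and value of joint jaw below 0.018 m).
It fails at once if the bottle tipped by more than 30 degrees (angle between plum_bottle's own z axis and vertical above 0.52 rad).
It fails at once if a bystander shifted by more than 20 mm (distance of any of teal_bottle, red_tape, blue_marker from where it was at the start of the episode above 0.02 m).
It also fails if it takes over 54 s, if anything falls off the work surface, if the arm or the gripper's body presses on something with over 40 N, if the wrist force passes 120 N, or if a joint passes its speed limit or range.

## Working session

There is one attempt and no reset: what is moved stays moved. The work goes in short steps, Python scripts to look and compute and a shell command to move; the robot and the scene stay as the last step left them, time stands still between calls to the robot, and variables do not carry over. Pictures are saved under pics/ and viewed, at most 11 in all, crops included, and the job is handed in when it is done.

```bash
mkdir -p pics; python3 - <<'E'
from rig import bot,get_image
import cv2,pickle
s=bot.get_state();print(s,bot.pinch_z)
d={}
for n in("scene","top"):
    d[n]=get_image(n);cv2.imwrite(f"pics/{n}0.png",d[n]["image"])
pickle.dump(d,open("d0.pkl","wb"))
E
```

```text
{'clock': 0.0, 'joints': array([73.7100653 , 23.94819646, -0.58969155, 92.48395558,  0.26979234,
       63.63847017, -3.03758181]), 'joint_velocities': array([ 0.06699985,  0.06025393,  0.0565716 , -0.01509883,  0.04903297,
       -0.01967719,  0.04385188]), 'tau': array([-1.09261928e-03, -8.51249170e+01,  6.38284273e-01, -4.25988579e+01,
       -4.88598424e-02,  1.87821424e-02,  1.90186065e-04]), 'position': array([ 0.15014804, -0.60627404,  0.16923516]), 'tool_rot': array([-1.79930968e+02,  5.89943809e-03,  1.39113746e+01]), 'ft_force': array([-0.14869476, -0.72408745,  0.41669993]), 'ft_torque': array([ 0.03363659, -0.04354869, -0.03593243]), 'finger_force': 0.0, 'opening': 0.9978637228895576} 0.0188
```

View pics/top0.png

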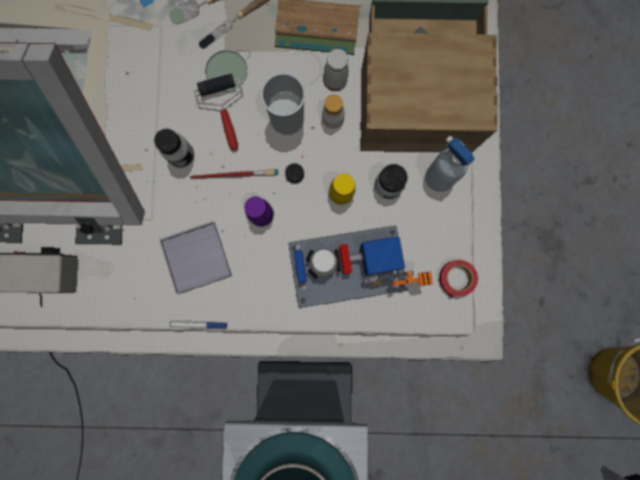

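View pics/scene0.png

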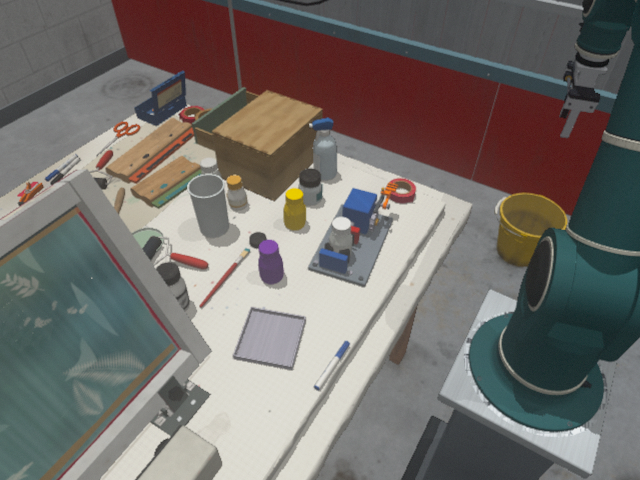

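Top view: the clamp plate has corners near (290,240), (397,227), (408,290) and (300,306). The plum bottle's white cap is at (323,262), the orange pad at (427,279), the tray at (197,257), the tape at (459,279) and the marker at (200,325). The scene view agrees.

```bash
cat > h.py <<'E'
import numpy as np,cv2
def ray(c,p,z):
    d=c["R"].T@np.linalg.solve(c["mtx"],[p[0],p[1],1.]);o=-c["R"].T@c["t"]
    return o+d*(z-o[2])/d[2]
def proj(c,X):
    q=c["mtx"]@(c["R"]@np.asarray(X,float)+c["t"]);return q[:2]/q[2]
def tri(c1,p1,c2,p2):
    P=[c["mtx"]@np.c_[c["R"],c["t"]] for c in(c1,c2)]
    X=cv2.triangulatePoints(*P,np.array(p1,float).reshape(2,1),np.array(p2,float).reshape(2,1));return (X[:3]/X[3]).ravel()
def blobs(c,lo,hi,roi,amin=30):
    x0,y0,x1,y1=roi;h=cv2.cvtColor(c["image"],cv2.COLOR_BGR2HSV)
    m=cv2.inRange(h,np.array(lo),np.array(hi));k=np.zeros_like(m);k[y0:y1,x0:x1]=m[y0:y1,x0:x1]
    cs=cv2.findContours(k,cv2.RETR_EXTERNAL,cv2.CHAIN_APPROX_NONE)[0]
    return sorted([q for q in cs if cv2.contourArea(q)>=amin],key=cv2.contourArea,reverse=True)
E
python3 - <<'E'
import pickle;from h import *
d=pickle.load(open("d0.pkl","rb"));T,S=d["top"],d["scene"]
print("cam",-T["R"].T@T["t"])
im=T["image"];h=cv2.cvtColor(im,cv2.COLOR_BGR2HSV)
for p in[(197,257),(350,290),(323,262),(140,260),(427,279)]:print(p,h[p[1],p[0]])
for n,p in[("tray",(197,257)),("tape",(459,279))]:print(n,ray(T,p,.014))
def rect(n,cs,z):
    for c in cs[:2]:
        r=cv2.minAreaRect(c);b=cv2.boxPoints(r);w=np.array([ray(T,q,z)[:2] for q in b])
        print(n,cv2.contourArea(c),r[0],"ctr",w.mean(0).round(4),"sides",np.linalg.norm(w-np.roll(w,-1,0),axis=1).round(3),"ang",[round(float(a),1) for a in np.degrees(np.arctan2(*(np.roll(w,-1,0)-w).T[::-1]))])
rect("tray",blobs(T,(100,8,60),(179,70,190),(150,215,240,300)),.014)
rect("plate",blobs(T,(85,30,40),(125,255,150),(280,220,415,312)),.012)
rect("orange",blobs(T,(5,130,100),(22,255,255),(380,260,440,300),8),.0975)
rect("fence",blobs(T,(100,130,60),(125,255,255),(285,240,308,295),8),.064)
rect("housing",blobs(T,(100,130,60),(125,255,255),(355,225,408,285),8),.092)
rect("cap",blobs(T,(0,0,175),(179,40,255),(305,244,340,282),8),.122)
for c in blobs(S,(5,130,100),(22,255,255),(370,180,395,215),8): print("Sorange",cv2.boundingRect(c))
cv2.imwrite("pics/crop.png",np.hstack([cv2.resize(im[215:315,280:420],None,fx=4,fy=4,interpolation=2),cv2.resize(S["image"][170:290,300:360+0],None,fx=3.34,fy=3.34)[:400]]) if 0 else cv2.resize(im[215:315,280:480],None,fx=4,fy=4,interpolation=2))
E
```

```text
cam [ 0.4516498  -0.04340266  1.10037713]
(197, 257) [129  19 132]
(350, 290) [108  28 108]
(323, 262) [ 15   3 177]
(140, 260) [ 18   8 162]
(427, 279) [ 13 217 128]
tray [0.51624867 0.22998029 0.014     ]
tape [ 0.47781073 -0.35920422  0.014     ]
tray 3152.5 (194.7709503173828, 257.3829345703125) ctr [0.5156 0.235 ] sides [0.13  0.131 0.129 0.13 ] ang [-70.8, -160.1, 109.0, 20.5]
plate 5968.5 (348.7659912109375, 266.0374450683594) ctr [ 0.5028 -0.1124] sides [0.25  0.142 0.247 0.142] ang [-79.8, -170.8, 100.1, 10.4]
orange 240.5 (412.0, 278.5) ctr [ 0.475  -0.2379] sides [0.079 0.027 0.078 0.027] ang [-88.9, 179.8, 91.1, 0.2]
fence 213.5 (299.6567687988281, 266.1594543457031) ctr [ 0.4978 -0.0038] sides [0.017 0.068 0.017 0.068] ang [-79.9, -169.8, 100.0, 10.3]
housing 1153.0 (382.6351623535156, 255.31082153320312) ctr [ 0.5224 -0.1777] sides [0.078 0.069 0.078 0.069] ang [-79.5, -170.4, 100.5, 10.0]
cap 202.0 (323.0, 260.5) ctr [ 0.5075 -0.0531] sides [0.032 0.034 0.032 0.034] ang [-88.9, -179.1, 91.1, 1.1]
Sorange (381, 182, 14, 26)
```

View pics/crop.png

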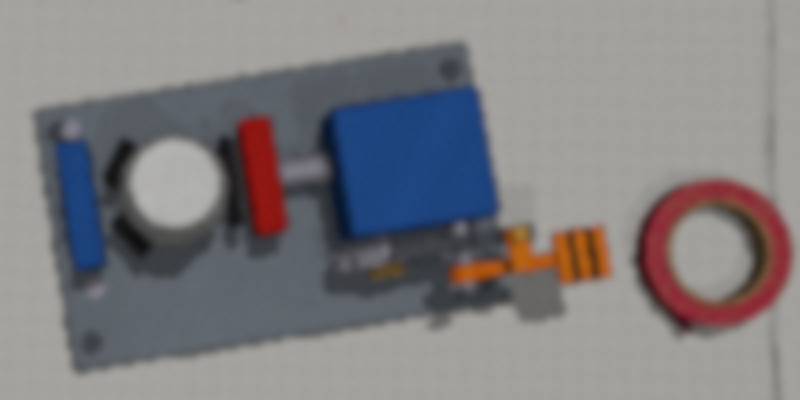

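```bash
python3 - <<'E'
import pickle;from h import *
d=pickle.load(open("d0.pkl","rb"));T,S=d["top"],d["scene"]
a=np.radians(10);R=np.array([[np.cos(a),-np.sin(a)],[np.sin(a),np.cos(a)]])
cap=ray(T,(323.6,260.2),.12);pad=ray(T,(425.5,278.2),.0975)
print("cap",cap,"pad",pad,"pad in clamp",R.T@(pad-cap)[:2], "from cap+model",cap[:2]+R@[-.069,-.201])
print("housing->pad expected",R.T@(np.array([.5224,-.1777])-cap[:2]))
print("scene proj of pad,cap",proj(S,pad),proj(S,cap))
E
```

```text
cap [ 0.50820091 -0.05429685  0.12      ] pad [ 0.47615482 -0.26580719  0.0975    ] pad in clamp [-0.06828761 -0.20273227] from cap+model [ 0.47515246 -0.26422494]
housing->pad expected [-0.00744535 -0.12399402]
scene proj of pad,cap [390.43955798 185.48529241] [340.18681689 222.5989056 ]
```

```bash
Z='[0,0,0]'
python3 -m handwheel '{"angular":[[0,0,0],[0,0,0],[0,0,0],[0,0,0],[0,0,0]],"offset":[[0.95,-0.6,0],[0.95,-0.6,0],[0.95,-0.6,0],[0.95,-0.6,0],[0.95,-0.6,0]],"gripper":[-1,-1,-1,-1,-1]}'
python3 -m handwheel '{"angular":[[0,0,0],[0,0,0],[0,0,0],[0,0,0],[0,0,0]],"offset":[[0.95,-0.6,0],[0.95,-0.6,0],[0.95,-0.6,0],[0.95,-0.6,0],[0.95,-0.6,0]],"gripper":[-1,-1,-1,-1,-1]}'
```

```text
clock: 0.6
position: [0.2676, -0.4838, 0.1696]
tool_rot: [-180.0, 0.0, 13.9]
ft_force: [-0.2, -0.8, -0.8]
opening: 0.615
finger_force: 0.0
clock: 1.1
position: [0.3843, -0.3622, 0.1697]
tool_rot: [-180.0, 0.0, 13.9]
ft_force: [0.6, -0.8, -0.2]
opening: 0.184
finger_force: 0.0
```

```bash

python3 -m handwheel '{"angular":[[0,0,0],[0,0,0],[0,0,0],[0,0,3.9],[0,0,0]],"offset":[[0.93,-0.6,0],[0.93,-0.6,0],[0.93,-0.6,0],[0.93,-0.6,0],[0,0,0.7]],"gripper":[-1,-1,-1,-1,-1]}'
python3 -m handwheel '{"angular":[[0,0,0],[0,0,0]],"offset":[[0,0,0.7],[0,0,0]],"gripper":[-1,-1]}'
python3 - <<'E'
from rig import *;import cv2,pickle;from h import *
d={n:get_image(n) for n in("scene","top","wrist")};pickle.dump(d,open("d1.pkl","wb"))
p=bot.get_state()["position"];print(p,proj(d["wrist"],p),proj(d["wrist"],[.4757,-.265,.0975]))
im=d["wrist"]["image"];s=d["scene"]["image"][120:270,290:440]
cv2.imwrite("pics/w1.png",np.hstack([cv2.resize(im,(440,330)),cv2.resize(s,(330,330))]))
E
```

```text
clock: 1.6
position: [0.4786, -0.2634, 0.1504]
tool_rot: [179.9, -0.2, 10.2]
ft_force: [0.2, -0.5, -0.7]
opening: 0.003
finger_force: 0.0
clock: 1.8
position: [0.4732, -0.2658, 0.1254]
tool_rot: [-179.8, 0.2, 10.0]
ft_force: [-0.2, 0.4, -0.1]
opening: 0.006
finger_force: 0.0
[ 0.47487234 -0.26696788  0.12865272] [310.76781939 270.70881828] [308.04367863 253.44159671]
```

View pics/w1.png

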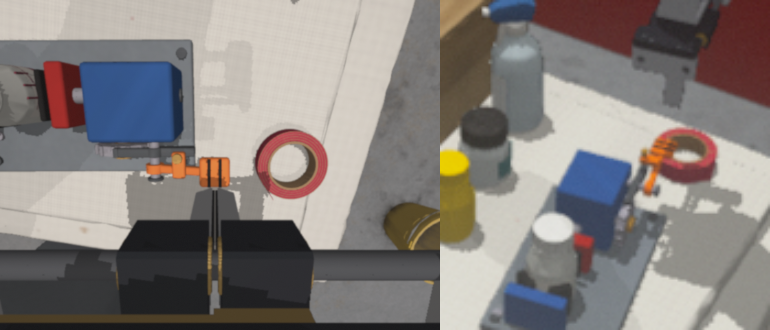

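The pad is directly under the fingertips: at about (311,250) in the full wrist frame, against (308,253) predicted. The housing is clear of the fingers, so I'm going down.

```bash

python3 -m handwheel '{"angular":[[0,0,0],[0,0,0],[0,0,0]],"offset":[[0,0,0.4],[0,0,0.4],[0,0,0]],"gripper":[-1,-1,-1]}'
for i in 1 2 3; do python3 -m handwheel '{"angular":[[0,0,0],[0,0,0]],"offset":[[0,0,0.1],[0,0,0]],"gripper":[-1,-1]}' | egrep 'pos|force: \['; done
```

```text
clock: 2.25
position: [0.4736, -0.2663, 0.1021]
tool_rot: [-179.9, 0.1, 10.0]
ft_force: [-0.6, 0.0, 0.9]
opening: 0.003
finger_force: 0.0
position: [0.4746, -0.2666, 0.1007]
ft_force: [0.2, -0.1, 0.5]
position: [0.4746, -0.2667, 0.0977]
ft_force: [-0.4, 0.5, -0.6]
position: [0.4745, -0.2666, 0.0945]
ft_force: [0.4, 0.3, -0.3]
```

```bash

for i in 1 2; do python3 -m handwheel '{"angular":[[0,0,0],[0,0,0]],"offset":[[0,0,0.1],[0,0,0]],"gripper":[-1,-1]}' | egrep 'pos|force: \['; done
```

```text
position: [0.4745, -0.2666, 0.0915]
ft_force: [-0.1, -0.6, -0.1]
position: [0.4745, -0.2666, 0.0885]
ft_force: [-0.2, 0.6, -1.6]
```

```bash

for i in 1 2; do python3 -m handwheel '{"angular":[[0,0,0],[0,0,0]],"offset":[[0,0,0.07],[0,0,0]],"gripper":[-1,-1]}' | egrep 'pos|force: \['; done
```

```text
position: [0.4745, -0.2666, 0.0865]
ft_force: [-0.6, -0.5, 0.0]
position: [0.4745, -0.2666, 0.0844]
ft_force: [-0.2, 0.7, 0.1]
```

```bash
python3 - <<'E'
from rig import *;import cv2;from h import *
w=get_image("wrist");s=get_image("scene")
cv2.imwrite("pics/w2.png",np.hstack([w["image"][180:400,180:480],cv2.resize(s["image"][150:240,360:440],None,fx=2.444,fy=2.444)[:220]]))
c=blobs(w,(5,130,100),(22,255,255),(180,200,400,330),20)
print([cv2.boundingRect(q) for q in c],[bot.get_state()["ft_force"].round(2)])
E
```

```text
[(194, 237, 144, 46)] [array([-0.2 ,  0.76, -1.03])]
```

View pics/w2.png

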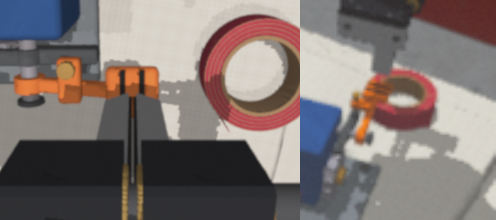

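```bash
python3 - <<'E'
from rig import *;import cv2,pickle;from h import *
w=get_image("wrist");s=get_image("scene");t=get_image("top");pickle.dump(dict(wrist=w,scene=s,top=t),open("d2.pkl","wb"))
p=bot.get_state()["position"];print(p,"camera",-w["R"].T@w["t"],"axis",w["R"][2])
for c,n in((w,"w"),(s,"s"),(t,"t")):
  print(n,"tcp",proj(c,p),"padup",proj(c,[.4762,-.2655,.0975]),"pad84",proj(c,[.4762,-.2655,.0845]))
print("scene orange before/after")
d=pickle.load(open("d1.pkl","rb"))
for c in(d["scene"],s):print([(cv2.boundingRect(q)) for q in blobs(c,(5,130,100),(22,255,255),(370,170,400,215),8)])
cv2.imwrite("pics/w3.png",np.hstack([cv2.resize(c["image"][160:220,350:410],(390,390),interpolation=cv2.INTER_CUBIC) for c in (d["scene"],s)]))
E
```

```text
[ 0.47463152 -0.26668863  0.08466428] camera [ 0.54308171 -0.25551476  0.29858452] axis [-0.23388268 -0.04185694 -0.97136342]
w tcp [310.25271813 270.96338973] padup [308.41636253 275.40156727] pad84 [308.61673992 267.82569971]
s tcp [390.5708969  189.18986945] padup [390.37290691 185.54349286] pad84 [389.83575541 189.27878864]
t tcp [424.56204797 279.06177578] padup [425.35115762 278.175311  ] pad84 [423.97483384 278.30180837]
scene orange before/after
[(381, 182, 17, 26)]
[(381, 182, 17, 26)]
```

View pics/w3.png

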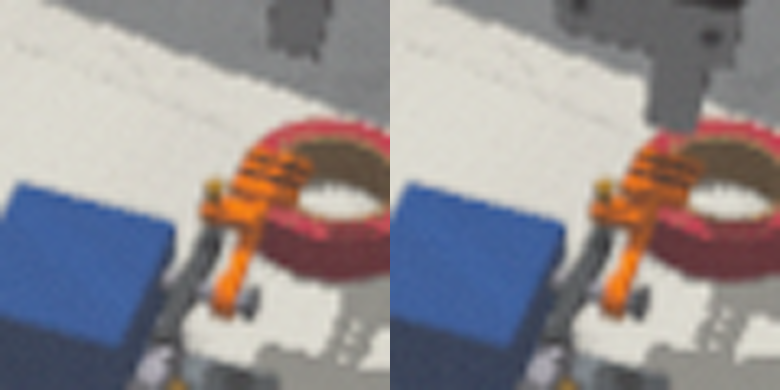

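```bash
python3 - <<'E'
import pickle;from h import *
a=pickle.load(open("d1.pkl","rb"));b=pickle.load(open("d2.pkl","rb"))
for c in(a,b):
  w=c["wrist"]
  q=blobs(w,(5,130,100),(22,255,255),(285,200,345,330),15);print("wrist pad",[cv2.boundingRect(k) for k in q],"cam",(-w["R"].T@w["t"]).round(4))
A,B=a["wrist"],b["wrist"]
print("tip wrist+scene",tri(B,(311,277),b["scene"],(394,180)))
print("top tip vs: z for tip along wrist ray",ray(B,(311,277),.0845),ray(B,(311,277),.1))
T=b["top"]
print("diff top before/after rows: ")
df=cv2.absdiff(a["top"]["image"],b["top"]["image"]).max(2);print(df[240:310,380:470].max(),a["top"]["t"]-b["top"]["t"])
d0=pickle.load(open("d0.pkl","rb"))["top"]["image"];df=(cv2.absdiff(d0,b["top"]["image"]).max(2)>30).astype(np.uint8);ys,xs=np.nonzero(df);print(len(xs),xs.min(),xs.max(),ys.min(),ys.max())
cv2.imwrite("pics/w4.png",np.hstack([cv2.resize(T["image"][220:320,360:480],None,fx=3,fy=3),cv2.resize(B["image"][220:320,250:370],None,fx=3,fy=3)]))
E
```

```text
wrist pad [(285, 229, 49, 43)] cam [ 0.5431 -0.2556  0.3421]
wrist pad [(285, 247, 53, 32)] cam [ 0.5431 -0.2555  0.2986]
tip wrist+scene [ 0.47461631 -0.27000485  0.11256532]
top tip vs: z for tip along wrist ray [ 0.47121156 -0.26770931  0.0845    ] [ 0.47641505 -0.26682641  0.1       ]
diff top before/after rows: 
171 [0. 0. 0.]
32131 303 639 221 479
```

View pics/w4.png

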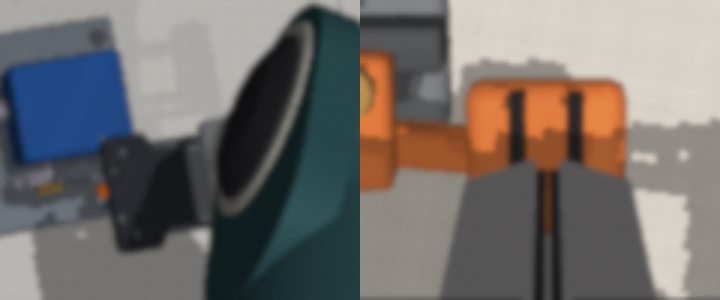

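The lever hasn't moved. In the scene view the fingertips, near (394,180), are still about 15 mm above the pad, so the measured height reads low against the pictures. I'll keep lowering in small steps and go by the force.

```bash

for i in 1 2 3; do python3 -m handwheel '{"angular":[[0,0,0],[0,0,0]],"offset":[[0,0,0.1],[0,0,0]],"gripper":[-1,-1]}' | egrep 'pos|force: \['; done
```

```text
position: [0.4744, -0.2666, 0.0812]
ft_force: [-0.5, -0.1, 0.4]
position: [0.4744, -0.2666, 0.0782]
ft_force: [0.1, 0.4, -0.3]
position: [0.4744, -0.2666, 0.0752]
ft_force: [0.1, 0.3, -0.3]
```

```bash

for i in 1 2; do python3 -m handwheel '{"angular":[[0,0,0],[0,0,0]],"offset":[[0,0,0.08],[0,0,0]],"gripper":[-1,-1]}' | egrep 'pos|force: \['; done; python3 - <<'E'
from rig import *;import cv2;from h import *
for n,r in(("scene",(370,170,400,215)),("wrist",(285,200,345,330))):
  c=get_image(n);print(n,[cv2.boundingRect(q) for q in blobs(c,(5,130,100),(22,255,255),r,8)])
  if n=="wrist":
    print(c["mtx"][0,0]); g=c["image"]
cv2.imwrite("pics/w5.png",g[150:450,160:480])
print(bot.get_state()["ft_force"])
E
```

```text
position: [0.4745, -0.2666, 0.073]
ft_force: [0.7, 0.2, 0.2]
position: [0.4745, -0.2666, 0.0705]
ft_force: [0.8, -0.1, 0.2]
scene [(381, 184, 17, 24)]
wrist [(285, 254, 55, 26)]
408.2346914104309
[-0.22770077 -0.29021491  0.21240285]
```

```bash

for i in 1 2; do python3 -m handwheel '{"angular":[[0,0,0],[0,0,0]],"offset":[[0,0,0.08],[0,0,0]],"gripper":[-1,-1]}' | egrep 'pos|force: \['; done
```

```text
position: [0.4745, -0.2666, 0.0682]
ft_force: [0.4, 0.6, -0.2]
position: [0.4745, -0.2666, 0.0657]
ft_force: [0.1, 0.3, 0.4]
```

```bash

for i in 1 2; do python3 -m handwheel '{"angular":[[0,0,0],[0,0,0]],"offset":[[0,0,0.08],[0,0,0]],"gripper":[-1,-1]}' | egrep 'pos|force: \['; done
```

```text
position: [0.4745, -0.2666, 0.0633]
ft_force: [-1.4, -0.4, -0.6]
position: [0.4747, -0.2667, 0.061]
ft_force: [-0.1, 0.0, 0.1]
```

```bash
python3 - <<'E'
from rig import *;import cv2;from h import *
s=get_image("scene");g=get_image("wrist")["image"];print(bot.get_state()["ft_force"])
cv2.imwrite("pics/w6.png",np.hstack([cv2.resize(s["image"][160:240,350:410],(300,400),interpolation=cv2.INTER_CUBIC) ,cv2.resize(g[200:360,180:380],(500,400))]))
E
```

```text
[-0.29140152  0.2294046   0.47473868]
```

View pics/w6.png

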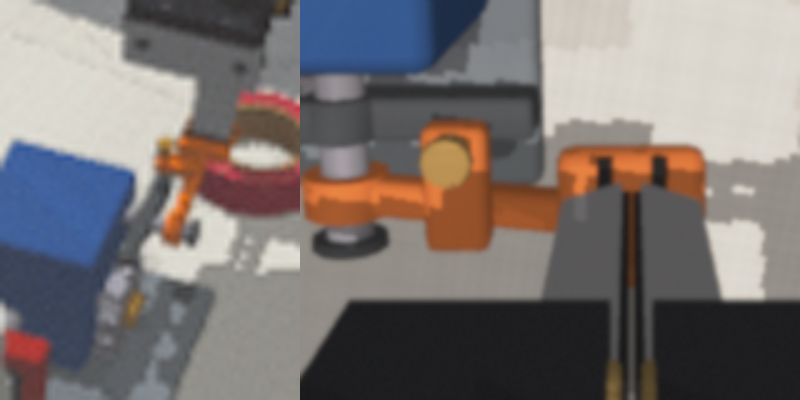

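The fingers cover the pad's front half in the wrist view, with their tips at about row 274, so they are above the pad and nearly touching it. Going on down.

```bash

for i in 1 2; do python3 -m handwheel '{"angular":[[0,0,0],[0,0,0]],"offset":[[0,0,0.08],[0,0,0]],"gripper":[-1,-1]}' | egrep 'pos|force: \['; done
```

```text
position: [0.4746, -0.2667, 0.0586]
ft_force: [0.5, -0.7, -0.3]
position: [0.4745, -0.2667, 0.0562]
ft_force: [0.4, -1.6, 0.7]
```

```bash

for i in 1 2; do python3 -m handwheel '{"angular":[[0,0,0],[0,0,0]],"offset":[[0,0,0.08],[0,0,0]],"gripper":[-1,-1]}' | egrep 'pos|force: \['; done;  python3 - <<'E'
from rig import *;import cv2;from h import *
for n,r in(("scene",(370,170,400,215)),("wrist",(285,200,345,330))):
  c=get_image(n);print(n,[cv2.boundingRect(q) for q in blobs(c,(5,130,100),(22,255,255),r,8)])
print(np.mean([ (get_image("wrist"),bot.get_state()["ft_force"])[1] for _ in range(5)],0))
E
```

```text
position: [0.4746, -0.2666, 0.0537]
ft_force: [0.3, -1.4, 2.3]
position: [0.4745, -0.2666, 0.0514]
ft_force: [0.6, -1.4, 1.0]
scene [(381, 189, 16, 19)]
wrist [(285, 257, 60, 36)]
[-0.74339122 -1.00428458  1.22509604]
```

```bash

for i in 1 2 3; do python3 -m handwheel '{"angular":[[0,0,0],[0,0,0]],"offset":[[0,0,0.06],[0,0,0]],"gripper":[-1,-1]}' | egrep 'pos|force: \['; done
```

```text
position: [0.4746, -0.2667, 0.0496]
ft_force: [0.2, -2.0, 1.1]
position: [0.4746, -0.2667, 0.0478]
ft_force: [0.1, -1.3, 1.1]
position: [0.4746, -0.2667, 0.046]
ft_force: [0.5, -1.7, 1.0]
```

```bash

for i in 1 2; do python3 -m handwheel '{"angular":[[0,0,0],[0,0,0]],"offset":[[0,0,0.06],[0,0,0]],"gripper":[-1,-1]}' | egrep 'pos|force: \['; done
```

```text
position: [0.4747, -0.2668, 0.0444]
ft_force: [-0.1, -0.9, 2.6]
position: [0.4748, -0.2668, 0.0428]
ft_force: [-1.2, -1.2, 6.8]
```

```bash
cat > jaw.py <<'E'
from rig import *;from h import *
s=get_image("scene");q=[k for lo,hi in(((0,150,60),(6,255,255)),((174,150,60),(179,255,255))) for k in blobs(s,lo,hi,(335,215,372,260),4)]
f=[bot.get_state()["ft_force"]]
for _ in range(2):get_image("wrist");f.append(bot.get_state()["ft_force"])
print("jaw px",[cv2.boundingRect(k) for k in q],"F",np.mean(f,0).round(1),"z",bot.get_state()["position"][2].round(4),bot.get_state()["clock"])
E
python3 jaw.py; for i in 1 2; do python3 -m handwheel '{"angular":[[0,0,0],[0,0,0]],"offset":[[0,0,0.04],[0,0,0]],"gripper":[-1,-1]}' | egrep 'pos|force: \['; done; python3 jaw.py
```

```text
jaw px [(352, 227, 7, 5)] F [-1.1 -1.5  7. ] z 0.0429 8.2
position: [0.4748, -0.2669, 0.0417]
ft_force: [-1.7, -1.9, 9.0]
position: [0.4748, -0.2669, 0.0406]
ft_force: [-2.4, -1.1, 10.2]
jaw px [(352, 227, 7, 5)] F [-2.3 -0.9 10.8] z 0.0407 8.75
```

```bash
for i in 1 2; do python3 -m handwheel '{"angular":[[0,0,0],[0,0,0]],"offset":[[0,0,0.03],[0,0,0]],"gripper":[-1,-1]}' | egrep 'pos|force: \['; python3 jaw.py; done
```

```text
position: [0.4748, -0.2669, 0.0398]
ft_force: [-2.6, -1.7, 10.9]
jaw px [(352, 227, 7, 5)] F [-2.7 -1.  11.2] z 0.0398 9.1
position: [0.4748, -0.2668, 0.0389]
ft_force: [-2.6, -1.1, 11.0]
jaw px [(352, 227, 7, 5)] F [-2.6 -0.9 10.7] z 0.0389 9.45
```

```bash
for i in 1 2; do python3 -m handwheel '{"angular":[[0,0,0],[0,0,0]],"offset":[[0,0,0.04],[0,0,0]],"gripper":[-1,-1]}' | egrep 'pos|force: \['; python3 jaw.py; done
```

```text
position: [0.4748, -0.2668, 0.0378]
ft_force: [-3.8, 0.1, 13.4]
jaw px [(352, 227, 7, 6)] F [-3.8 -0.2 13.9] z 0.0378 9.8
position: [0.4748, -0.2667, 0.0365]
ft_force: [-2.9, 0.4, 13.4]
jaw px [(352, 226, 8, 6)] F [-3.5  0.4 14.1] z 0.0366 10.15
```

```bash
python3 -m handwheel '{"angular":[[0,0,0],[0,0,0]],"offset":[[0,0,0.04],[0,0,0]],"gripper":[-1,-1]}' | egrep 'pos|force: \['; python3 jaw.py;  python3 -m handwheel '{"angular":[[0,0,0],[0,0,0],[0,0,0],[0,0,0],[0,0,0]],"offset":[[0,0,0],[0,0,0],[0,0,0],[0,0,0],[0,0,0]],"gripper":[-1,-1,-1,-1,-1]}' | egrep 'pos|force: \['; python3 jaw.py
```

```text
position: [0.4749, -0.2666, 0.0354]
ft_force: [-3.2, 1.9, 16.4]
jaw px [(352, 224, 8, 7)] F [-3.7  0.8 16.8] z 0.0355 10.5
position: [0.4749, -0.2667, 0.0355]
ft_force: [-4.2, 0.6, 17.0]
jaw px [(352, 222, 9, 7)] F [-4.3  1.2 16.5] z 0.0355 11.15
```

Force is 16.5 N and the jaw is running back, so I'll hold here.

```bash
for i in 1 2 3 4; do python3 -m handwheel '{"angular":[[0,0,0],[0,0,0],[0,0,0],[0,0,0],[0,0,0]],"offset":[[0,0,0],[0,0,0],[0,0,0],[0,0,0],[0,0,0]],"gripper":[-1,-1,-1,-1,-1]}' >/dev/null; python3 jaw.py;done
python3 - <<'E'
import pickle;from h import *
T=pickle.load(open("d0.pkl","rb"));a=np.radians(10);u=np.array([np.sin(a),-np.cos(a),0])
p=np.array([.5082,-.0543,.064])+u*.04
S=T["scene"];print("expected shift px for 24mm",proj(S,p+u*.024)-proj(S,p))
E
```

```text
jaw px [(351, 220, 11, 7)] F [-4.4  1.3 16.3] z 0.0355 11.8
jaw px [(351, 219, 11, 7)] F [-4.3  1.2 16.7] z 0.0355 12.45
jaw px [(351, 219, 11, 7)] F [-4.7  0.9 16.6] z 0.0355 13.1
jaw px [(351, 219, 11, 7)] F [-4.5  0.6 16.4] z 0.0355 13.75
expected shift px for 24mm [ 3.17530769 -6.21473552]
```

```bash
python3 -m handwheel '{"angular":[[0,0,0],[0,0,0],[0,0,0],[0,0,0],[0,0,0]],"offset":[[0,0,-0.4],[0,0,-0.8],[0,0,-1],[0,0,-1],[0,0,-1]],"gripper":[-1,-1,-1,-1,-1]}';python3 -m handwheel '{"angular":[[0,0,0],[0,0,0],[0,0,0],[0,0,0],[0,0,0]],"offset":[[0,0,-0.5],[0.33,-0.97,0],[0.33,-0.97,0],[0.33,-0.97,0],[0.33,-0.97,0]],"gripper":[-1,1,1,1,1]}';python3 -m handwheel '{"angular":[[0,0,0],[0,0,0],[0,0,0],[0,0,0],[0,0,0]],"offset":[[0.33,-0.97,0],[0.33,-0.97,0],[0.33,-0.97,0],[0,0,0],[0,0,0]],"gripper":[1,1,1,1,1]}'
python3 - <<'E'
from rig import *;import cv2,pickle;from h import *
d={n:get_image(n) for n in("scene","top","wrist")};pickle.dump(d,open("d3.pkl","wb"))
p=bot.get_state()["position"];w=d["wrist"];print(p,"tcp w",proj(w,p),"s",proj(d["scene"],p),"cap w",proj(w,[.5082,-.0543,.122]),bot.get_state()["opening"])
cv2.imwrite("pics/w7.png",np.hstack([cv2.resize(w["image"],(440,330)),cv2.resize(d["scene"]["image"][140:270,270:400],(330,330))]))
E
```

```text
clock: 14.25
position: [0.4744, -0.2661, 0.162]
tool_rot: [-180.0, 0.0, 10.0]
ft_force: [0.5, 0.1, -0.4]
opening: 0.003
finger_force: 0.0
clock: 14.75
position: [0.4932, -0.1436, 0.1759]
tool_rot: [-180.0, 0.0, 10.0]
ft_force: [0.8, 0.5, 0.4]
opening: 0.307
finger_force: 0.0
clock: 15.25
position: [0.5072, -0.0536, 0.1758]
tool_rot: [-180.0, 0.0, 10.1]
ft_force: [1.0, -1.0, -0.3]
opening: 0.734
finger_force: 0.0
[ 0.50721045 -0.05505279  0.17575999] tcp w [310.49187707 270.97003287] s [341.62618199 205.32901896] cap w [309.91789031 244.8203773 ] 0.8588994342066874
```

View pics/w7.png

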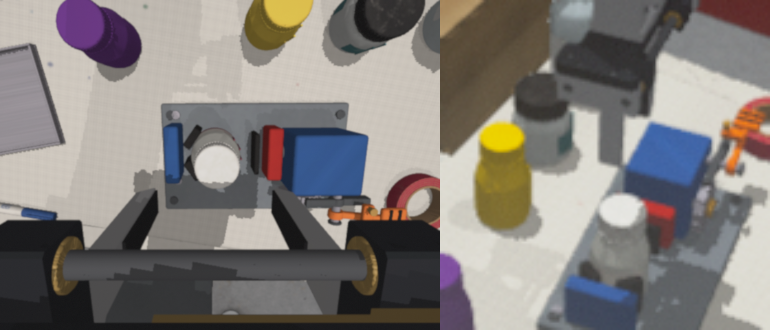

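Lever is up and the jaw is well back, with a clear gap to the bottle. In the wrist view the cap is at about (316,237). The real fingertips sit about 40 mm above the reported TCP: the pad contact and the images both show this. Next I refine the cap centre.

```bash
python3 - <<'E'
import pickle;from h import *
d=pickle.load(open("d3.pkl","rb"));w=d["wrist"];s=d["scene"];p=np.array([.5072,-.0545])
a=np.radians(10);x=np.array([np.cos(a),np.sin(a)]);y=np.array([np.sin(a),-np.cos(a)])
for v in(170,195,215):
  for q in blobs(w,(0,0,v),(179,40,255),(270,195,360,285),200)[:1]:
    (c,ax,an)=cv2.fitEllipse(q);X=ray(w,c,.122);print(v,c,ax,X,"tool units",(X[:2]-p)@x/.03,(X[:2]-p)@y/.03)
for q in blobs(s,(0,0,185),(179,40,255),(325,205,360,245),40)[:1]:
    c=cv2.fitEllipse(q);print("scene cap",c,"tri?",ray(s,c[0],.122))
E
```

```text
170 (315.1692199707031, 240.07737731933594) (55.795387268066406, 65.78834533691406) [ 0.51206897 -0.05722086  0.122     ] tool units 0.14408435312478696 0.11750047238783794
195 (315.1127624511719, 240.07615661621094) (54.0115852355957, 64.2039566040039) [ 0.5120632  -0.05718319  0.122     ] tool units 0.1441127856272387 0.11623034274899657
215 (314.8538513183594, 240.215576171875) (51.73588943481445, 60.999000549316406) [ 0.51193754 -0.05702807  0.122     ] tool units 0.1408856661063453 0.11041091398399354
scene cap ((333.91607666015625, 218.7803192138672), (24.12248992919922, 28.165271759033203), 163.25244140625) tri? [ 0.52647123 -0.05577218  0.122     ]
```

```bash
python3 -m handwheel '{"angular":[[0,0,0],[0,0,0],[0,0,0],[0,0,0],[0,0,0]],"offset":[[0.1,0.08,0.3],[0,0,0.8],[0,0,0.8],[0,0,0.7],[0,0,0.4]],"gripper":[1,1,1,1,1]}'; python3 -m handwheel '{"angular":[[0,0,0],[0,0,0],[0,0,0],[0,0,0],[0,0,0]],"offset":[[0,0,0.3],[0,0,0.3],[0,0,0.2],[0,0,0.16],[0,0,0]],"gripper":[1,1,1,1,1]}'
python3 - <<'E'
from rig import *;import cv2,pickle;from h import *
d={n:get_image(n) for n in("scene","wrist")};pickle.dump(d,open("d4.pkl","wb"))
w=d["wrist"];cv2.imwrite("pics/w8.png",np.hstack([cv2.resize(w["image"],(440,330)),cv2.resize(d["scene"]["image"][150:250,290:390],(330,330),interpolation=cv2.INTER_CUBIC)]))
E
```

```text
clock: 15.9
position: [0.51, -0.0564, 0.0838]
tool_rot: [-180.0, 0.1, 10.0]
ft_force: [-0.7, -0.4, 0.2]
opening: 1.001
finger_force: 0.0
clock: 16.4
position: [0.5107, -0.0559, 0.0568]
tool_rot: [-180.0, 0.0, 10.0]
ft_force: [-0.0, 0.4, -0.3]
opening: 1.003
finger_force: 0.0
```

View pics/w8.png

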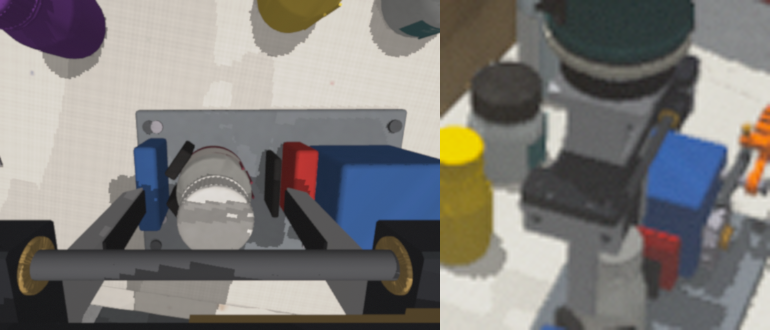

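Fingers straddle the cap symmetrically: inner faces at columns 147 and 285, cap at 217 in the half-size view. Closing.

```bash
for i in 1 2; do python3 -m handwheel '{"angular":[[0,0,0],[0,0,0],[0,0,0],[0,0,0],[0,0,0]],"offset":[[0,0,0],[0,0,0],[0,0,0],[0,0,0],[0,0,0]],"gripper":[-1,-1,-1,-1,-1]}';done
```

```text
clock: 17.0
position: [0.5109, -0.0559, 0.0571]
tool_rot: [-180.0, 0.0, 10.0]
ft_force: [0.1, 0.5, 0.2]
opening: 0.613
finger_force: 0.0
clock: 17.5
position: [0.5109, -0.0558, 0.0571]
tool_rot: [-180.0, 0.0, 10.0]
ft_force: [-0.3, 0.8, 0.5]
opening: 0.484
finger_force: 30.0
```

Cap gripped: opening 0.484 × 94 = 45.5 mm, against the 46 mm cap. Small test lift, plus a check of how close the framed panel near the tray comes.

```bash
python3 -m handwheel '{"angular":[[0,0,0],[0,0,0],[0,0,0]],"offset":[[0,0,-0.2],[0,0,-0.2],[0,0,0]],"gripper":[-1,-1,-1]}'
python3 - <<'E'
import pickle;from h import *
d=pickle.load(open("d0.pkl","rb"));T,S=d["top"],d["scene"]
X=tri(T,(143,222),S,(210,355));print("frame corner",X,proj(T,X),proj(S,X))
print("tray scene chk",proj(S,[.5156,.235,.003]), "tray z=.003 via top ctr",ray(T,(194.8,257.4),.003))
E
```

```text
clock: 17.8
position: [0.5113, -0.0559, 0.07]
tool_rot: [180.0, -0.1, 10.0]
ft_force: [-0.3, 0.3, -2.8]
opening: 0.484
finger_force: 30.0
frame corner [0.58872252 0.34935051 0.02784942] [143.64929219 223.34630946] [208.52097768 354.61814114]
tray scene chk [269.79021633 336.98698345] tray z=.003 via top ctr [0.51589823 0.23772586 0.003     ]
```

Held, about 2.8 N of weight. Lifting clear and carrying it over to the tray.

```bash
python3 -m handwheel '{"angular":[[0,0,0],[0,0,0],[0,0,0],[0,0,0],[0,0,0]],"offset":[[0,0,-0.5],[0,0,-0.6],[0,0,-0.6],[0,0,-0.3],[0.1,-0.3,0]],"gripper":[-1,-1,-1,-1,-1]}'
python3 -m handwheel '{"angular":[[0,0,0],[0,0,0],[0,0,0],[0,0,0],[0,0,0]],"offset":[[0.1,-0.6,0],[0.16,-0.8,0],[0.16,-0.8,0],[0.16,-0.8,0],[0.16,-0.8,0]],"gripper":[-1,-1,-1,-1,-1]}'
python3 -m handwheel '{"angular":[[0,0,0],[0,0,0],[0,0,0],[0,0,0],[0,0,0]],"offset":[[0.16,-0.8,0],[0.16,-0.8,0],[0.16,-0.8,0],[0.16,-0.8,0],[0.16,-0.8,0]],"gripper":[-1,-1,-1,-1,-1]}'
python3 -m handwheel '{"angular":[[0,0,0],[0,0,0],[0,0,0],[0,0,0]],"offset":[[0.16,-0.7,0],[0.1,-0.4,0],[0.09,-0.13,0],[0,0,0]],"gripper":[-1,-1,-1,-1]}'
```

```text
clock: 18.3
position: [0.5127, -0.0473, 0.1299]
tool_rot: [179.9, -0.1, 9.9]
ft_force: [-0.2, -0.3, -3.1]
opening: 0.484
finger_force: 30.0
clock: 18.8
position: [0.5136, 0.0713, 0.128]
tool_rot: [-180.0, 0.1, 10.0]
ft_force: [0.2, -1.2, -3.0]
opening: 0.484
finger_force: 30.0
clock: 19.3
position: [0.5163, 0.1936, 0.128]
tool_rot: [-180.0, 0.1, 10.0]
ft_force: [0.3, 0.0, -3.0]
opening: 0.486
finger_force: 30.0
clock: 19.7
position: [0.5209, 0.2301, 0.1286]
tool_rot: [180.0, 0.0, 10.0]
ft_force: [-0.7, 0.1, -2.0]
opening: 0.481
finger_force: 30.0
```

```bash
python3 -m handwheel '{"angular":[[0,0,0],[0,0,0],[0,0,0],[0,0,0],[0,0,0]],"offset":[[-0.13,-0.19,0.4],[0,0,0.7],[0,0,0.7],[0,0,0.5],[0,0,0.2]],"gripper":[-1,-1,-1,-1,-1]}' | egrep 'pos|force'
for i in 1 2; do python3 -m handwheel '{"angular":[[0,0,0],[0,0,0]],"offset":[[0,0,0.05],[0,0,0]],"gripper":[-1,-1]}' | egrep 'pos|ft_force';done
```

```text
position: [0.5152, 0.2342, 0.0522]
ft_force: [-0.3, -0.4, -2.4]
finger_force: 30.0
position: [0.5164, 0.2351, 0.0529]
ft_force: [0.2, -0.1, -3.4]
position: [0.5164, 0.2352, 0.0515]
ft_force: [0.1, 0.5, -1.5]
```

```bash

for i in 1 2 3; do python3 -m handwheel '{"angular":[[0,0,0],[0,0,0]],"offset":[[0,0,0.04],[0,0,0]],"gripper":[-1,-1]}' | egrep 'pos|ft_force';done
```

```text
position: [0.5162, 0.2351, 0.0499]
ft_force: [0.4, -0.8, -2.5]
position: [0.5161, 0.235, 0.0486]
ft_force: [-0.4, 1.0, -2.3]
position: [0.5167, 0.2352, 0.0481]
ft_force: [-1.9, -1.0, 7.2]
```

Contact with the tray floor: z is 0.048 as predicted and the force went from -2.3 to +7 N. Releasing and backing off upward.

```bash
python3 -m handwheel '{"angular":[[0,0,0],[0,0,0],[0,0,0],[0,0,0],[0,0,0]],"offset":[[0,0,0],[0,0,0],[0,0,0],[0,0,0],[0,0,0]],"gripper":[-1,0.3,0.5,0.7,1]}'
python3 -m handwheel '{"angular":[[0,0,0],[0,0,0],[0,0,0],[0,0,0],[0,0,0]],"offset":[[0,0,0],[0,0,0],[0,0,0],[0,0,0],[0,0,-0.2]],"gripper":[1,1,1,1,1]}'
python3 -m handwheel '{"angular":[[0,0,0],[0,0,0],[0,0,0],[0,0,0],[0,0,0]],"offset":[[0,0,-0.6],[0,0,-1],[0,0,-1],[0,0,-1],[0,0,-1]],"gripper":[1,1,1,1,1]}'
python3 - <<'E'
from rig import *;import cv2;from h import *
w=get_image("wrist");s=get_image("scene");T=get_image("top")
cv2.imwrite("pics/w9.png",np.hstack([cv2.resize(w["image"],(400,300)),cv2.resize(s["image"],(400,300))]))
print(proj(w,[.5156,.235,.113]),proj(w,[.5156,.235,.003]),bot.get_state()["clock"])
E
```

```text
clock: 21.7
position: [0.5161, 0.2351, 0.0474]
tool_rot: [-180.0, 0.0, 10.0]
ft_force: [-0.1, 0.1, 0.2]
opening: 0.787
finger_force: 0.0
clock: 22.2
position: [0.5157, 0.2348, 0.0531]
tool_rot: [180.0, 0.1, 10.0]
ft_force: [0.2, 0.1, 0.7]
opening: 1.001
finger_force: 0.0
clock: 22.7
position: [0.516, 0.2351, 0.1933]
tool_rot: [-180.0, -0.0, 10.0]
ft_force: [-0.5, 0.1, 0.3]
opening: 0.999
finger_force: 0.0
[310.70816614 237.97492827] [311.04468371 212.7004124 ] 22.85
```

View pics/w9.png

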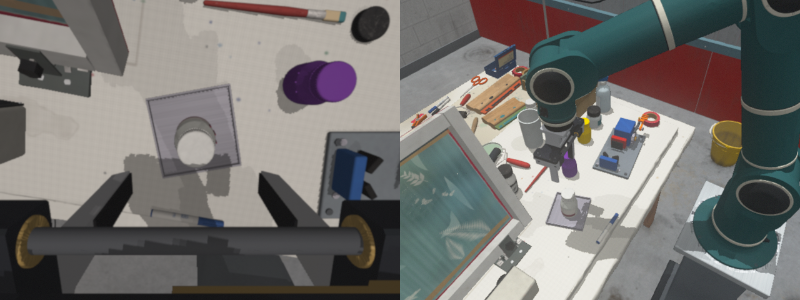

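The bottle stands upright in the middle of the tray (cap at about (195,147) in the left half). The gripper is clear and the bystanders haven't moved. Handing in.

```bash
python3 -c "
from rig import order;print(order.hand_in())"
```

```text
the job is handed in; nothing more can be done
None
```

The plum bottle is out of the clamp and stands upright in the middle of the drip tray, with the jaw fully back and the lever up; I've handed the job in, but the hand-in returned no verdict.

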